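# Close the dissecting board and start its clamp screw

## Robot

A 6-joint arm with a two-finger parallel gripper is mounted at the origin on the work surface. World frame = base frame: x ahead of the robot, y to its left, z up, the work surface at z = 0. Lengths are in m, angles in degrees, forces in N, time in s.
With the tool pointing down it reaches from about 0.35 to 0.875 m from the base axis. Payload 4.2 kg.
Tool frame: the origin (TCP) lies midway between the tips of the shut fingers; the grasp point (between the pads) lies 19 mm behind it; z points along the fingers, y is the line along which they close (so a half turn about z gives the same grasp; the last joint's range is limited). The gripper opens to 87 mm and grips with 3 to 60 N. Pads are 19 mm wide; open, the fingers measure 117 mm over their backs; the gripper's body (75 mm by 190 mm) begins 51 mm behind the grasp point.
Start: joints at [-51.073, 22.042, 0.453, 0, -68.411, -14.817], TCP at [0.255, -0.57, 0.223] pointing down, gripper open.
Joint ranges: [-179.83, 179.83], [-69.29, 118.12], [-61.27, 80.66], [-181.25, 117.63], [-171.15, -9.14], [-177.46, 177.46]. Speed limits (degrees/s): [159.86, 159.86, 180, 180, 180, 180].

## Interface

Orientations are given as a 3x3 rotation matrix whose columns are the frame's x, y, z axes.
In Python, from station import * gives the robot as it stands. The module is installed in compiled form; this text tells all that it offers.
- The arm moves only by the tool servo_tool, never from a script. Its argument "deltas" is a list of rows, each an object of numbers: "tx", "ty", "tz": the shift along the tool's x, y, z in mm; "ax", "ay", "az": the turn, a rotation vector about the tool's x, y, z in rad; "claw": the finger opening in mm, from 0 to 87. In form: [{"tx": .., "ty": .., "tz": .., "ax": .., "ay": .., "az": .., "claw": ..}, ...]. A call has 1 to 12 rows; each row is the pose to reach, as a shift and turn from the pose commanded when the call began, along the tool's axes at that moment; what a row does not reach only later rows make up. A row lasts 1/12 s, in which the tool goes at most 41.7 mm and 7.16 degrees, less where a joint would pass 70% of its speed; a pose out of reach is approached as far as the arm can. A call with a gripper value outside its range is refused whole. The fingers move at their own pace and stop on an object; the grip force is fixed at half the most. Time passes only in rows, so rows that repeat a pose let the fingers close. It gives the time, the measured TCP pose, the force, the opening and the grip force at its end, in the units of the state.
- sense(): the state, without advancing time (a new reading comes with each control period).
- capture(name): name is "scene" or "top" or "wrist"; returns the picture (384x512x3 uint8, blue, green, red); there is no depth.
- calibration(name): a dict with "fx", "fy", "cx", "cy" (pixels), "dist" ([k1, k2, p1, p2, k3] as OpenCV has them; the pictures are not rectified), "cam_to_world" (4x4, takes a point from camera to world coordinates); the wrist camera has in their place "hand_eye" (4x4, takes a point from camera to tool coordinates, whose origin is the TCP and whose axes are the flange's). Camera axes: x right, y down, z forward; pixel columns grow to the right and rows downward; lengths in m; the calibration is good to about 2 mm. A picture is of the moment at which its call begins: read the wrist's pose just before it. calibration takes no time and is no camera call.
- finish_job(): hands the job in; it is judged then, once.
Trained networks look in the newest picture that a camera, given by its name, has taken for a name from the list of things; names that differ only in an ending like _2 or _b are one class to them, and where a whole thing is asked for, a point or a joint stands for the part that bears it (a point fixed in the world has none). Each returns a list of dicts, best first, with "confidence" (0 to 1); they miss things now and then, are a little off and sometimes report something else, mostly with a low value. They report only what shows in the picture. A call takes as long as a camera call. They do not tell look-alikes from the thing itself.
- recognise(label, camera): "xyz" ([x, y, z] in m, in the coordinates of the camera as it stood for that picture, good to about 4 mm: the middle of the surface that is visible of it).
- trace(label, camera): "mask" (384x512 bool, what is visible of it).
The state is a dict: "time_s": time; "joints": joint angles; "joint_velocities": joint speeds; "effort": joint torques, N m; "tcp_pos": TCP position; "ee_rot": TCP orientation; "wrist_force": force on the tool from outside, world axes, zero at the start; "moment": the same for the moment, N m; "gripper_width": opening from 0.0 (shut) to 1.0 (fully open); "gripper_force": force on a finger pad.
Only numpy, scipy, OpenCV 4.12 (cv2) and the standard library are available. Lean on these libraries where they do the work, as an engineer would, in place of code of your own. Each camera call takes 0.05 s, during which the arm holds its last target. There are 200 camera calls.

## Task

On the botany desk, push the loose grey dissecting board up flush against the fixed black one so that the gap between them closes. Then take the clamp screw standing in the blue threaded boss by its orange knob, turn it backward (anticlockwise seen from above) until it drops off the thread's start, then turn it forward (clockwise) one full turn, never pulling it out of the boss. Finish while still gripping the knob, with the screw started but not tightened; leave the other things on the desk where they are.

Things in the scene. Friction and masses are not known exactly. Their poses are not given: they have to be found in the camera images.
- bed: Fixed black board, 150 (x) x 130 (y) x 18 mm high; root and push-pins on it reach 34 mm above the desk. Origin: centre of its underside, on the desk. The seam face, against which the grey board goes, is its -y side (y = -65 mm in its frame). A blue bracket near it, 36 mm wide and 72 mm high, carries the boss over the seam.
- boss (a point): Centre of the blue threaded boss's mouth, at 0, -87, 72 mm in the black board's frame, same axes. Boss 46 mm outside, underside 26 mm above the desk. Right-hand thread, two starts, 14 mm per turn. Its two ramps begin at mouth height (0) on the +x and -x sides and go down clockwise seen from above, on under each other, for 1.9 turns.
- boss_mark (a point): White mark on the boss rim, +x side, 20 mm from the axis, going on down the outside (a second mark across the bore): the ramps begin here. Turned anticlockwise, the screw climbs its ramp (14 mm per turn) and, some 5 to 10 degrees past the marks, drops 7 mm on to the other ramp. Turned clockwise it then winds down under the thread. If fingers hold it up, it drops once they let go.
- slide: Loose grey board, 150 (x) x 120 (y) x 18 mm high, about 0.35 kg, flat on the desk on the -y side of the black board, 20 to 50 mm away and a little askew. Origin: centre of its underside. Its +y side is to be butted against the black board; its -y side is free to be pushed.
- slide_left (a point): Top corner of the grey board's mating face, at x -75, y +60, z 18 mm in its frame.
- slide_right (a point): The other top corner of the mating face, at x +75, y +60, z 18 mm in its frame.
- screw: Clamp screw, about 0.12 kg, upright in the boss: 22 mm steel shank, a lug on either side along its x (3 mm high, 33 mm across), round orange knob on top. Origin: on the axis at the lugs' underside: level with the boss mouth at a ramp's top, 7 mm below just after the drop, 21 mm one turn later. Shank ends 26 mm below it. 1 mm play; it does not turn by itself.
- knob (a point): Middle of the round orange knob, 46 mm above the screw's origin; knob 40 mm across, 24 mm tall (34 to 58 mm above the origin). Grip it by its sides, from above.
- screw_mark (a point): Outer end of the white line on the knob's top, 18 mm out along the screw's x (over one lug), 58 mm above the screw's origin. At the start it lies 75 to 160 degrees clockwise of the boss mark on the +x side, and must be turned anticlockwise past that mark for the drop.
- loupe: Brass loupe, a cylinder 28 mm across and 26 mm tall, standing loose on the black board; leave it. Origin: centre of its underside.
- jar: Amber glass jar, 64 mm across, 85 mm tall, at the back right; leave it. Origin: centre of its underside.
- books: Two books, 150 x 210 x 44 mm, on the left; leave them. Origin: centre of the underside.
- pen_cup: White cup, 76 mm across, 95 mm tall, at the back left; leave it. Origin: centre of its underside.
- forceps: Steel forceps, 125 mm long, 8 mm high, lying on the right; leave them. Origin: on the desk at mid-length, x along them.
- pin_tray: White pin tray, 80 x 110 x 22 mm, on the right; leave it. Origin: centre of its underside.
There are look-alikes about, which are no part of the job. What is shaped like the screw but green is not meant.

How it is judged:
By the outcome, as a careful person would: the job done as asked, in the order asked, and still so for the second after the job is handed in, while the arm keeps its last pose, push and grip.
It also fails if it takes over 72 s, if anything falls off the work surface, if the arm or the gripper's body presses on something with over 40 N, if the wrist force passes 120 N, or if a joint passes its speed limit or range.

## Working session

There is one attempt and no reset: what is moved stays moved. The work goes in short steps, Python scripts to look and compute and a tool call to move; the robot and the scene stay as the last step left them, time stands still between calls to the robot, and variables do not carry over. Pictures are saved under pics/ and viewed, at most 10 in all, crops included, and the job is handed in when it is done.

Besides the shell and the picture viewer there is one more tool, called after ">>>" in YAML: its name, and indented under it one key for each argument. servo_tool: Moves the arm, as the interface text tells. Its arguments: {"type":"object","properties":{"deltas":{"type":"array","items":{"type":"object","properties":{"tx":{"type":"number"},"ty":{"type":"number"},"tz":{"type":"number"},"ax":{"type":"number"},"ay":{"type":"number"},"az":{"type":"number"},"claw":{"type":"number"}}}}},"required":["deltas"]}

```bash
mkdir -p pics
cat > h.py <<'E'
from station import *
import numpy as np, cv2
def K(c): return np.array([[c['fx'],0,c['cx']],[0,c['fy'],c['cy']],[0,0,1.]])
def c2w(name,s=None):
    c=calibration(name)
    if name!='wrist': return np.array(c['cam_to_world'])
    s=s or sense(); T=np.eye(4); T[:3,:3]=s['ee_rot']; T[:3,3]=s['tcp_pos']
    return T@np.array(c['hand_eye'])
def ray(name,uv,T):
    c=calibration(name)
    p=cv2.undistortPoints(np.array(uv,float).reshape(-1,1,2),K(c),np.array(c['dist'])).reshape(-1,2)
    d=np.c_[p,np.ones(len(p))]@T[:3,:3].T
    return T[:3,3],d
def plane(name,uv,T,z):
    o,d=ray(name,uv,T); return o+d*((z-o[2])/d[:,2])[:,None]
def proj(name,P,T):
    c=calibration(name); Ti=np.linalg.inv(T)
    q=np.asarray(P,float).reshape(-1,3)@Ti[:3,:3].T+Ti[:3,3]
    return cv2.projectPoints(q.reshape(-1,1,3),np.zeros(3),np.zeros(3),K(c),np.array(c['dist']))[0].reshape(-1,2)
def rec(label,name,T):
    return [(round(r['confidence'],2),np.round(T[:3,:3]@np.array(r['xyz'])+T[:3,3],4).tolist()) for r in recognise(label,name)]
E
python3 - <<'E'
from h import *
np.set_printoptions(suppress=True,precision=3)
a=capture('scene');b=capture('top')
cv2.imwrite('pics/a.png',cv2.resize(a,(800,600)));cv2.imwrite('pics/b.png',cv2.resize(b,(800,600)))
for n in('top','scene'):
    T=c2w(n);print(n,T[:3,3],T[:3,2])
    for l in('bed','slide','slide_left','slide_right','boss','boss_mark','knob','screw_mark','loupe','jar','books','pen_cup','forceps','pin_tray'):print(l,rec(l,n,T)[:4])
print(sense())
print(calibration('wrist')['hand_eye'])
E
```

```text
top [0.427 0.024 1.404] [ 0.12  -0.013 -0.993]
bed [(0.96, [0.5057, 0.1554, 0.0193]), (0.45, [0.7433, 0.2898, 0.0521])]
slide [(0.85, [0.5383, -0.0151, 0.0202]), (0.59, [0.3814, -0.3794, 0.0118])]
slide_left [(0.95, [0.5381, -0.0135, 0.02])]
slide_right [(0.81, [0.543, -0.0171, 0.0204])]
boss [(0.59, [0.5035, 0.1569, 0.0172])]
boss_mark [(0.8, [0.5071, 0.1581, 0.0203]), (0.43, [0.3795, -0.3824, 0.0089])]
knob [(0.57, [0.3667, 0.064, 0.0856]), (0.45, [0.52, 0.0657, 0.1312])]
screw_mark [(0.61, [0.5224, 0.0689, 0.1279]), (0.56, [0.3675, 0.0586, 0.0858])]
loupe [(0.39, [0.4645, 0.1406, 0.0461])]
jar [(0.91, [0.7622, -0.2375, 0.0891])]
books [(0.66, [0.5584, 0.4764, 0.0457]), (0.5, [0.5182, 0.0705, 0.1259])]
pen_cup [(0.67, [0.7438, 0.2906, 0.053])]
forceps [(0.72, [0.3763, -0.383, 0.0088])]
pin_tray [(0.59, [0.6576, -0.4562, 0.0019])]
scene [1.025 0.819 0.852] [-0.393 -0.671 -0.629]
bed [(0.97, [0.5209, 0.1541, 0.0178])]
slide [(0.73, [0.5575, -0.0135, 0.0167])]
slide_left [(0.74, [0.5614, -0.0103, 0.0191]), (0.51, [0.7764, -0.2208, 0.0581])]
slide_right [(0.82, [0.5617, -0.0102, 0.0166
[... 593 characters left out ...]
[(0.93, [0.656, -0.4514, 0.0103])]
{'time_s': 1.5, 'joints': array([-51.074,  22.041,   0.454,  -0.003, -68.411, -14.818]), 'joint_velocities': array([-0.065,  0.102, -0.075,  0.011,  0.098, -0.039]), 'effort': array([ -0.   , -39.046,  18.762,   4.224,   0.015,  -0.   ]), 'tcp_pos': array([ 0.255, -0.57 ,  0.223]), 'ee_rot': array([[-0.913, -0.408,  0.   ],
       [-0.408,  0.913,  0.   ],
       [-0.   , -0.   , -1.   ]]), 'wrist_force': array([-0.035,  0.822,  0.296]), 'moment': array([0.031, 0.025, 0.036]), 'gripper_force': 0.0, 'gripper_width': 1.0038207058650752}
[[ 0.    -0.971 -0.24   0.066]
 [ 1.     0.     0.001  0.   ]
 [-0.001 -0.24   0.971 -0.162]
 [ 0.     0.     0.     1.   ]]
```

View pics/a.png

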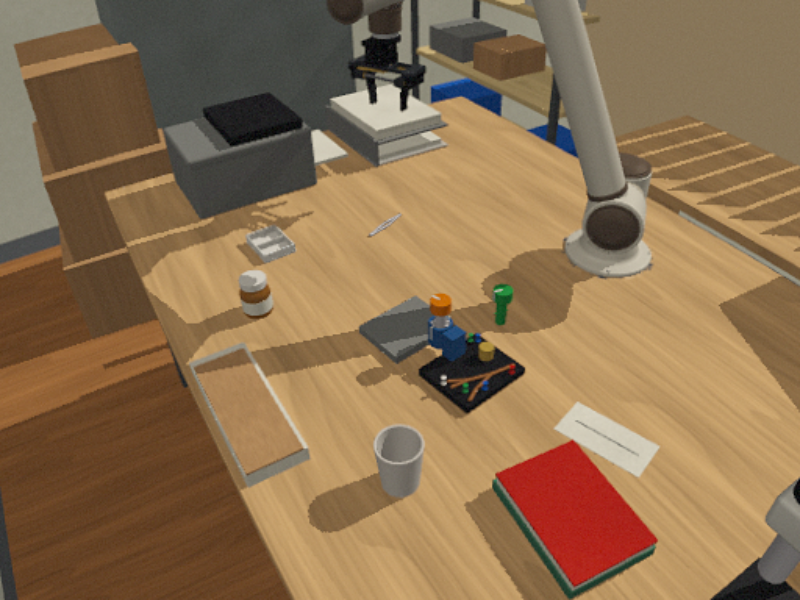

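View pics/b.png

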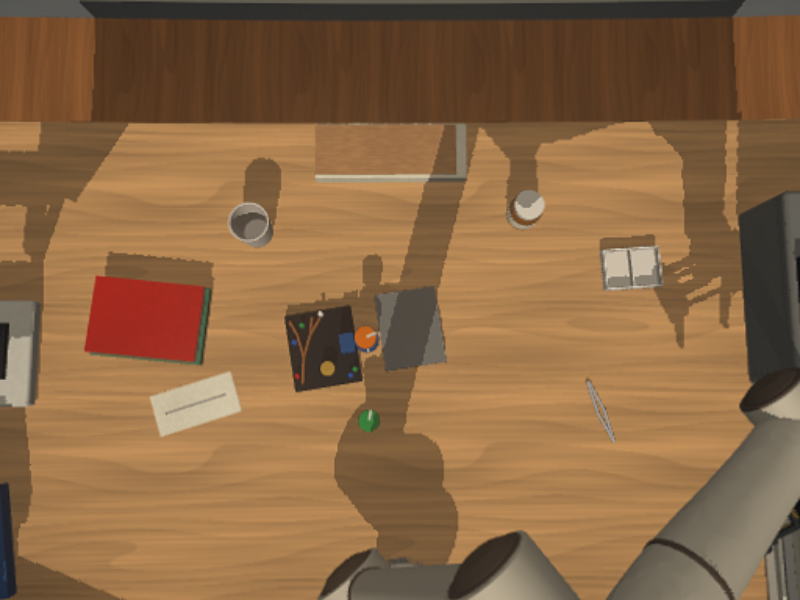

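The orange screw is at (366,338) in the top view and (441,305) in the scene view. It stands in the blue boss between the black and grey boards, so it is the one meant. The green look-alike, at (368,420) top and (502,295) scene, stands free. Next I'll move the wrist camera over the boards.

>>> servo_tool:
  deltas:
    - {"tx":-400,"ty":250,"tz":-150,"az":-1.152,"claw":87}
    - {"tx":-400,"ty":250,"tz":-150,"az":-1.152,"claw":87}
    - {"tx":-400,"ty":250,"tz":-150,"az":-1.152,"claw":87}
    - {"tx":-400,"ty":250,"tz":-150,"az":-1.152,"claw":87}
    - {"tx":-400,"ty":250,"tz":-150,"az":-1.152,"claw":87}
    - {"tx":-400,"ty":250,"tz":-150,"az":-1.152,"claw":87}
    - {"tx":-400,"ty":250,"tz":-150,"az":-1.152,"claw":87}
    - {"tx":-400,"ty":250,"tz":-150,"az":-1.152,"claw":87}
    - {"tx":-400,"ty":250,"tz":-150,"az":-1.152,"claw":87}
    - {"tx":-400,"ty":250,"tz":-150,"az":-1.152,"claw":87}
    - {"tx":-400,"ty":250,"tz":-150,"az":-1.152,"claw":87}
    - {"tx":-400,"ty":250,"tz":-150,"az":-1.152,"claw":87}

```text
schema error: expected keys tx, ty, tz, ax, ay, az, claw
```

Run:
```python
from h import *
np.set_printoptions(suppress=True,precision=4)
s=sense();a=capture('wrist');np.savez('w1',a=a,T=c2w('wrist',s))
cv2.imwrite('pics/w1.png',cv2.resize(a,(800,600),interpolation=cv2.INTER_CUBIC))
print(s['time_s'],s['tcp_pos'],s['joints'],calibration('wrist')['fx'])
T=c2w('wrist',s)
for l in('bed','slide','knob','screw_mark'):
    print(l,rec(l,'wrist',T)[:3])
    if l in('bed','slide'):
        m=trace(l,'wrist');print(m[0]['confidence'],m[0]['mask'].sum());np.save(l+'1',m[0]['mask'])
```

```text
1.5 [ 0.2553 -0.5704  0.2226] [-51.0739  22.0414   0.4538  -0.0025 -68.4109 -14.8177] 306.1590742600722
bed []Traceback (most recent call last):
  File "<stdin>", line 10, in <module>
IndexError: list index out of range
```

View pics/w1.png

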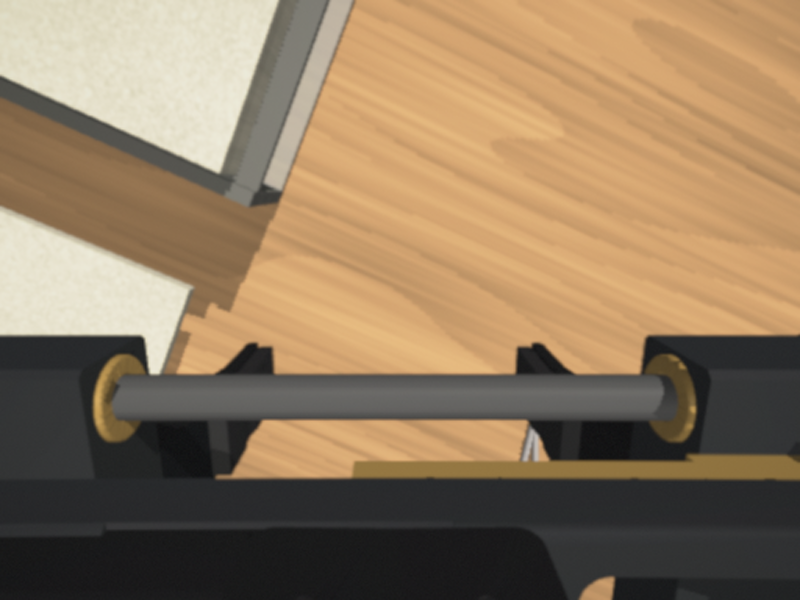

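>>> servo_tool:
  deltas:
    - {"tx":-320,"ty":320,"tz":-150,"ax":0,"ay":0,"az":-1.152,"claw":87}
    - {"tx":-320,"ty":320,"tz":-150,"ax":0,"ay":0,"az":-1.152,"claw":87}
    - {"tx":-320,"ty":320,"tz":-150,"ax":0,"ay":0,"az":-1.152,"claw":87}
    - {"tx":-320,"ty":320,"tz":-150,"ax":0,"ay":0,"az":-1.152,"claw":87}
    - {"tx":-320,"ty":320,"tz":-150,"ax":0,"ay":0,"az":-1.152,"claw":87}
    - {"tx":-320,"ty":320,"tz":-150,"ax":0,"ay":0,"az":-1.152,"claw":87}
    - {"tx":-320,"ty":320,"tz":-150,"ax":0,"ay":0,"az":-1.152,"claw":87}
    - {"tx":-320,"ty":320,"tz":-150,"ax":0,"ay":0,"az":-1.152,"claw":87}
    - {"tx":-320,"ty":320,"tz":-150,"ax":0,"ay":0,"az":-1.152,"claw":87}
    - {"tx":-320,"ty":320,"tz":-150,"ax":0,"ay":0,"az":-1.152,"claw":87}
    - {"tx":-320,"ty":320,"tz":-150,"ax":0,"ay":0,"az":-1.152,"claw":87}
    - {"tx":-320,"ty":320,"tz":-150,"ax":0,"ay":0,"az":-1.152,"claw":87}

```text
time_s: 2.65
tcp_pos: [0.418, -0.1447, 0.3748]
ee_rot: [[0.006, -1.0, 0.004], [-1.0, -0.006, 0.0], [-0.0, -0.004, -1.0]]
wrist_force: [-0.1, -1.3, -0.0]
gripper_width: 0.997
gripper_force: 0.0
```

>>> servo_tool:
  deltas:
    - {"tx":-268,"ty":-103,"tz":-10,"ax":0,"ay":0,"az":0,"claw":87}
    - {"tx":-268,"ty":-103,"tz":-10,"ax":0,"ay":0,"az":0,"claw":87}
    - {"tx":-268,"ty":-103,"tz":-10,"ax":0,"ay":0,"az":0,"claw":87}
    - {"tx":-268,"ty":-103,"tz":-10,"ax":0,"ay":0,"az":0,"claw":87}
    - {"tx":-268,"ty":-103,"tz":-10,"ax":0,"ay":0,"az":0,"claw":87}
    - {"tx":-268,"ty":-103,"tz":-10,"ax":0,"ay":0,"az":0,"claw":87}
    - {"tx":-268,"ty":-103,"tz":-10,"ax":0,"ay":0,"az":0,"claw":87}
    - {"tx":-268,"ty":-103,"tz":-10,"ax":0,"ay":0,"az":0,"claw":87}

```text
time_s: 3.32
tcp_pos: [0.5209, 0.1258, 0.3809]
ee_rot: [[0.007, -1.0, -0.001], [-1.0, -0.007, 0.0], [-0.0, 0.001, -1.0]]
wrist_force: [-0.2, -0.1, -0.2]
gripper_width: 0.998
gripper_force: 0.0
```

Run:
```python
from h import *
np.set_printoptions(suppress=True,precision=4)
s=sense();a=capture('wrist');np.savez('w1',a=a,T=c2w('wrist',s))
cv2.imwrite('pics/w2.png',cv2.resize(a,(800,600),interpolation=cv2.INTER_CUBIC))
print(s['time_s'],s['tcp_pos'],s['joints'])
T=c2w('wrist',s)
for l in('bed','slide','knob'):
    print(l,rec(l,'wrist',T)[:3])
    m=trace(l,'wrist')
    if m: print(m[0]['confidence'],m[0]['mask'].sum());np.save(l+'1',m[0]['mask'])
```

```text
3.3167 [0.5209 0.1258 0.3809] [ 30.899    9.2825   5.1211  -0.0531 -85.8819 -30.4915]
bed [(0.75, [0.5066, 0.1503, 0.0173])]
0.84 6069
slide [(0.6, [0.5375, -0.0181, 0.0191]), (0.48, [0.5207, 0.0657, 0.1258])]
0.62 7714
knob [(0.67, [0.5199, 0.0643, 0.1251]), (0.64, [0.3773, 0.0647, 0.0826])]
0.66 713
```

View pics/w2.png

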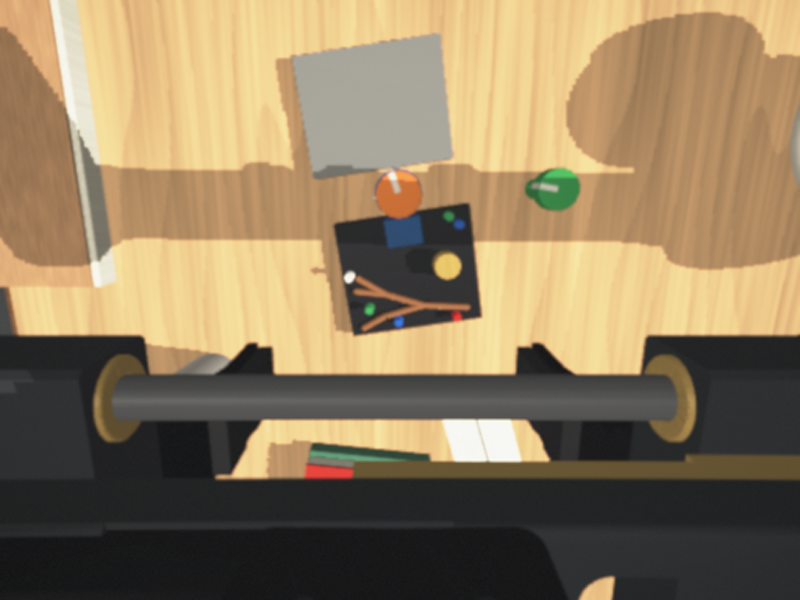

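The wrist view shows the black board with corners at about (333,224), (469,204), (481,317) and (355,334). The grey board is above it, at (291,57), (439,34), (452,158) and (314,179). The orange knob is at (398,193) with its white mark pointing up and left, and the green look-alike is at (557,189). Next I'll fit the poses and take an enlarged crop of the screw.

```bash
cat >> h.py <<'E'
from scipy.optimize import least_squares
def fitrect(name,a,T,uv800,w,h,z=.018,refine=True):
    g=cv2.cvtColor(a,cv2.COLOR_BGR2GRAY); p=np.array(uv800,np.float32)*.64-.2
    if refine: p=cv2.cornerSubPix(g,p.reshape(-1,1,2).copy(),(4,4),(-1,-1),(3,40,.01)).reshape(-1,2)
    P=plane(name,p,T,z)[:,:2]
    # corners in order -> local: (+x,+y/-y...) given by w,h signs list
    L=np.array([[w/2,-h/2],[-w/2,-h/2],[-w/2,h/2],[w/2,h/2]])
    f=lambda q:((np.array([[np.cos(q[2]),-np.sin(q[2])],[np.sin(q[2]),np.cos(q[2])]])@L.T).T+q[:2]-P).ravel()
    r=least_squares(f,[*P.mean(0),0]); return r.x,r.fun.reshape(-1,2),P
E
python3 - <<'E'
from h import *
np.set_printoptions(suppress=True,precision=4)
d=np.load('w1.npz');a,T=d['a'],d['T']
for n,uv,h in(('bed',[(333,224),(469,204),(481,317),(355,334)],.13),('slide',[(291,57),(439,34),(452,158),(314,179)],.12)):
    q,r,P=fitrect('wrist',a,T,uv,.15,h);print(n,q[:2],np.degrees(q[2]),'\n',r*1e3)
    if n=='bed':
        R=np.array([[np.cos(q[2]),-np.sin(q[2])],[np.sin(q[2]),np.cos(q[2])]]);b=R@[0,-.087]+q[:2];m=R@[.02,-.087]+q[:2]
        print('boss',b,'mark dir',np.degrees(q[2])); print('proj boss',proj('wrist',[[*b,.072],[*m,.072],[*b,.126]],T)/.64)
# orange knob top centre
hsv=cv2.cvtColor(a,cv2.COLOR_BGR2HSV);mk=cv2.inRange(hsv,(5,150,120),(18,255,255));mk[:90]=0;mk[150:]=0;mk[:,:230]=0;mk[:,280:]=0
print(cv2.minEnclosingCircle(cv2.findNonZero(mk)))
c=a[80:170,200:310];cv2.imwrite('pics/w2c.png',cv2.resize(c,None,fx=6,fy=6,interpolation=cv2.INTER_CUBIC))
E
```

```text
bed [0.5027 0.1538] 9.127570521921674 
 [[ 1.426  -0.3264]
 [-1.3129 -1.4022]
 [-2.0364  0.7215]
 [ 1.9232  1.0072]]
boss [0.5165 0.0679] mark dir 9.127570521921674
proj boss [[397.8168 192.3332]
 [377.2079 195.5723]
 [398.4303 193.4025]]
slide [ 0.5413 -0.0163] 7.00397038506232 
 [[ 0.072  -2.6373]
 [-0.2951 -1.7511]
 [-0.2337  1.0764]
 [ 0.4568  3.312 ]]
((255.3223876953125, 124.45752716064453), 14.945706367492676)
```

View pics/w2c.png

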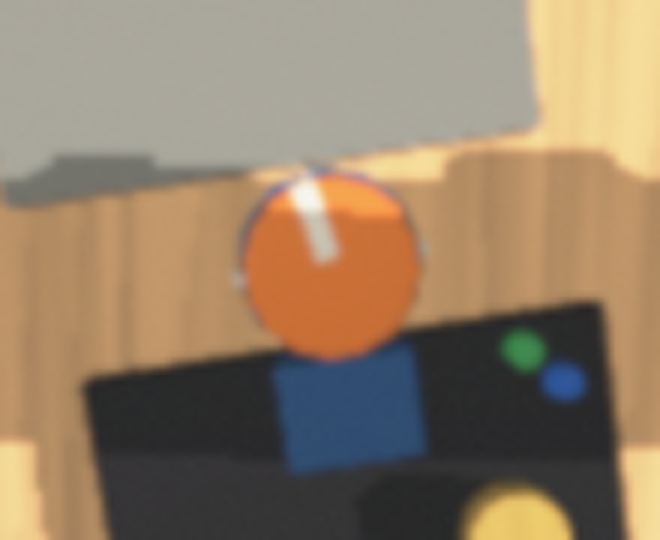

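The crop shows the orange knob at crop (332,266), standing in the boss whose rim marks show at (239,280) for +x and (421,250). The screw mark points to (305,185), about 81° clockwise of the boss mark. This agrees with the text, so it is the right screw. Next is the push on the grey board.

>>> servo_tool:
  deltas:
    - {"tx":242,"ty":-35,"tz":330,"ax":0,"ay":0,"az":-0.166,"claw":87}
    - {"tx":242,"ty":-35,"tz":330,"ax":0,"ay":0,"az":-0.166,"claw":87}
    - {"tx":242,"ty":-35,"tz":330,"ax":0,"ay":0,"az":-0.166,"claw":87}
    - {"tx":242,"ty":-35,"tz":330,"ax":0,"ay":0,"az":-0.166,"claw":87}
    - {"tx":242,"ty":-35,"tz":330,"ax":0,"ay":0,"az":-0.166,"claw":87}
    - {"tx":242,"ty":-35,"tz":330,"ax":0,"ay":0,"az":-0.166,"claw":87}
    - {"tx":242,"ty":-35,"tz":330,"ax":0,"ay":0,"az":-0.166,"claw":87}
    - {"tx":242,"ty":-35,"tz":330,"ax":0,"ay":0,"az":-0.166,"claw":87}
    - {"tx":242,"ty":-35,"tz":330,"ax":0,"ay":0,"az":-0.166,"claw":87}
    - {"tx":242,"ty":-35,"tz":330,"ax":0,"ay":0,"az":-0.166,"claw":87}
    - {"tx":242,"ty":-35,"tz":330,"ax":0,"ay":0,"az":-0.166,"claw":87}
    - {"tx":242,"ty":-35,"tz":330,"ax":0,"ay":0,"az":-0.166,"claw":87}

```text
time_s: 4.67
tcp_pos: [0.5533, -0.1232, 0.0513]
ee_rot: [[0.164, -0.986, -0.003], [-0.986, -0.164, -0.0], [-0.0, 0.004, -1.0]]
wrist_force: [0.4, 1.0, 1.3]
gripper_width: 1.004
gripper_force: 0.0
```

Run:
```python
from h import *
s=sense();print(s['time_s'],s['tcp_pos'],s['joints'],s['wrist_force'])
R=s['ee_rot'];print(np.degrees(np.arctan2(R[1,0],R[0,0])))
```

```text
4.6667 [ 0.55329706 -0.12316793  0.05129534] [ 3.83003277e+00  2.68761672e+01 -1.97801568e+01  1.39442786e-02
 -4.35450492e+01  5.59689435e+00] [0.36933068 1.0228922  1.29978737]
-80.56296649706819
```

>>> servo_tool:
  deltas:
    - {"tx":0,"ty":-5,"tz":20,"ax":0,"ay":0,"az":0,"claw":87}
    - {"tx":0,"ty":-5,"tz":35,"ax":0,"ay":0,"az":0,"claw":87}
    - {"tx":0,"ty":-5,"tz":43,"ax":0,"ay":0,"az":0,"claw":87}
    - {"tx":-10,"ty":-5,"tz":43,"ax":0,"ay":0,"az":0,"claw":87}
    - {"tx":-25,"ty":-5,"tz":43,"ax":0,"ay":0,"az":0,"claw":87}
    - {"tx":-33,"ty":-5,"tz":43,"ax":0,"ay":0,"az":0,"claw":87}
    - {"tx":-40,"ty":-5,"tz":43,"ax":0,"ay":0,"az":0,"claw":87}
    - {"tx":-47,"ty":-5,"tz":43,"ax":0,"ay":0,"az":0,"claw":87}
    - {"tx":-54,"ty":-5,"tz":43,"ax":0,"ay":0,"az":0,"claw":87}
    - {"tx":-61,"ty":-5,"tz":43,"ax":0,"ay":0,"az":0,"claw":87}
    - {"tx":-68,"ty":-5,"tz":43,"ax":0,"ay":0,"az":0,"claw":87}
    - {"tx":-74,"ty":-5,"tz":43,"ax":0,"ay":0,"az":0,"claw":87}

```text
time_s: 5.67
tcp_pos: [0.5474, -0.0471, 0.0099]
ee_rot: [[0.167, -0.986, 0.001], [-0.986, -0.167, -0.0], [0.0, -0.001, -1.0]]
wrist_force: [0.1, -3.4, 3.9]
gripper_width: 1.003
gripper_force: 2.3
```

>>> servo_tool:
  deltas:
    - {"tx":-2,"ty":0,"tz":0,"ax":0,"ay":0,"az":0,"claw":87}
    - {"tx":-4,"ty":0,"tz":0,"ax":0,"ay":0,"az":0,"claw":87}
    - {"tx":-6,"ty":0,"tz":0,"ax":0,"ay":0,"az":0,"claw":87}
    - {"tx":-8,"ty":0,"tz":0,"ax":0,"ay":0,"az":0,"claw":87}
    - {"tx":-9,"ty":0,"tz":0,"ax":0,"ay":0,"az":0,"claw":87}

```text
time_s: 6.08
tcp_pos: [0.5456, -0.0387, 0.0095]
ee_rot: [[0.167, -0.986, -0.0], [-0.986, -0.167, -0.0], [0.0, 0.0, -1.0]]
wrist_force: [0.9, -5.4, 2.8]
gripper_width: 0.999
gripper_force: 2.4
```

>>> servo_tool:
  deltas:
    - {"tx":-1,"ty":0,"tz":0,"ax":0,"ay":0,"az":0,"claw":87}
    - {"tx":-2,"ty":0,"tz":0,"ax":0,"ay":0,"az":0,"claw":87}

```text
time_s: 6.25
tcp_pos: [0.545, -0.0381, 0.0095]
ee_rot: [[0.166, -0.986, -0.001], [-0.986, -0.166, -0.002], [0.001, 0.001, -1.0]]
wrist_force: [2.0, -14.0, 3.3]
gripper_width: 1.004
gripper_force: 7.4
```

>>> servo_tool:
  deltas:
    - {"tx":-1,"ty":0,"tz":0,"ax":0,"ay":0,"az":0,"claw":87}
    - {"tx":-2,"ty":0,"tz":0,"ax":0,"ay":0,"az":0,"claw":87}

```text
time_s: 6.42
tcp_pos: [0.5443, -0.0377, 0.0095]
ee_rot: [[0.164, -0.986, -0.002], [-0.986, -0.164, -0.003], [0.002, 0.002, -1.0]]
wrist_force: [3.9, -21.9, 3.6]
gripper_width: 0.998
gripper_force: 11.1
```

>>> servo_tool:
  deltas:
    - {"tx":15,"ty":0,"tz":0,"ax":0,"ay":0,"az":0,"claw":87}
    - {"tx":45,"ty":0,"tz":-5,"ax":0,"ay":0,"az":0,"claw":87}
    - {"tx":60,"ty":0,"tz":-40,"ax":0,"ay":0,"az":0,"claw":87}
    - {"tx":60,"ty":0,"tz":-80,"ax":0,"ay":0,"az":0,"claw":87}
    - {"tx":60,"ty":0,"tz":-120,"ax":0,"ay":0,"az":0,"claw":87}
    - {"tx":60,"ty":0,"tz":-160,"ax":0,"ay":0,"az":0,"claw":87}
    - {"tx":55,"ty":0,"tz":-200,"ax":0,"ay":0,"az":0,"claw":87}
    - {"tx":40,"ty":0,"tz":-236,"ax":0,"ay":0,"az":0,"claw":87}
    - {"tx":10,"ty":0,"tz":-262,"ax":0,"ay":0,"az":0,"claw":87}
    - {"tx":-30,"ty":0,"tz":-262,"ax":0,"ay":0,"az":0,"claw":87}
    - {"tx":-70,"ty":0,"tz":-262,"ax":0,"ay":0,"az":0,"claw":87}
    - {"tx":-110,"ty":0,"tz":-262,"ax":0,"ay":0,"az":0,"claw":87}

```text
time_s: 7.42
tcp_pos: [0.5252, 0.076, 0.271]
ee_rot: [[0.166, -0.986, -0.001], [-0.986, -0.166, 0.002], [-0.002, 0.001, -1.0]]
wrist_force: [0.9, -0.2, 0.2]
gripper_width: 0.998
gripper_force: 0.0
```

>>> servo_tool:
  deltas:
    - {"tx":-35,"ty":0,"tz":0,"ax":0,"ay":0,"az":0,"claw":87}
    - {"tx":-50,"ty":0,"tz":0,"ax":0,"ay":0,"az":0,"claw":87}
    - {"tx":-50,"ty":0,"tz":0,"ax":0,"ay":0,"az":0,"claw":87}

```text
time_s: 7.67
tcp_pos: [0.5168, 0.1267, 0.2702]
ee_rot: [[0.172, -0.985, -0.003], [-0.985, -0.172, 0.001], [-0.002, 0.002, -1.0]]
wrist_force: [0.9, -0.7, 0.5]
gripper_width: 0.999
gripper_force: 0.0
```

Run:
```python
from h import *
np.set_printoptions(suppress=True,precision=4)
s=sense();a=capture('wrist');T=c2w('wrist',s);np.savez('w3',a=a,T=T)
cv2.imwrite('pics/w3.png',cv2.resize(a[:230,100:420],(800,575),interpolation=cv2.INTER_CUBIC))
print(s['time_s'],s['tcp_pos'],s['joints'])
print(rec('knob','wrist',T))
hsv=cv2.cvtColor(a,cv2.COLOR_BGR2HSV);m=trace('knob','wrist')
for x in m:
    ys,xs=np.where(x['mask']);print(x['confidence'],xs.mean(),ys.mean(),cv2.minEnclosingCircle(np.c_[xs,ys].astype(np.int32)))
```

```text
7.6667 [0.5168 0.1267 0.2702] [ 31.1619  11.1983  -7.8508  -0.1543 -71.0465 -21.2237]
[(0.95, [0.38, 0.0641, 0.0858]), (0.7, [0.5215, 0.0645, 0.1237])]
0.59 261.7032967032967 125.99686028257457 ((261.8088684082031, 126.10629272460938), 20.466773986816406)
0.57 385.9321167883212 142.11605839416058 ((383.5, 142.0), 25.675962448120117)
0.25 252.10113669484116 86.8100650927815 ((252.73597717285156, 89.45978546142578), 74.8895263671875)
```

View pics/w3.png

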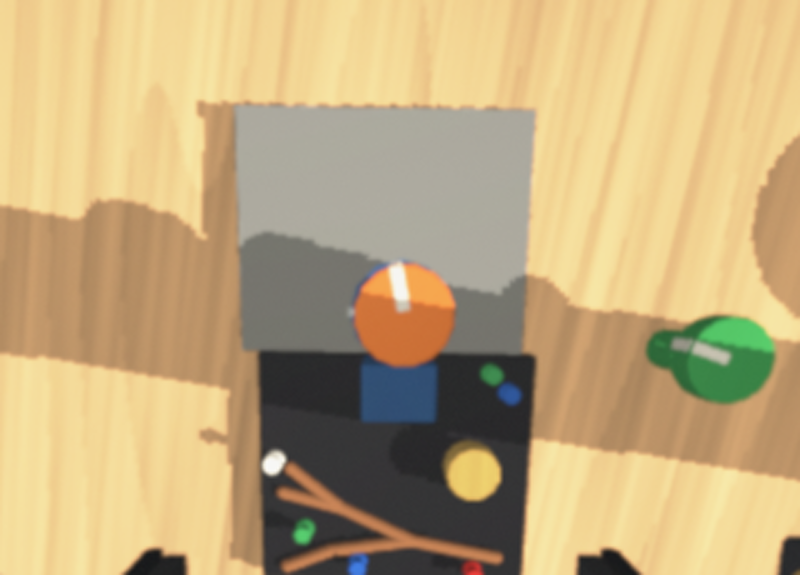

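The boards now meet without a gap along the seam, at y≈352 in the picture. The knob is at (404,315) and its screw mark is unchanged. Next I'll triangulate the knob.

Run:
```python
from h import *
np.set_printoptions(suppress=True,precision=4)
A=[];B=[]
for f,uv in(('w1',(255.3,124.5)),('w3',(261.8,126.1))):
    d=np.load(f+'.npz');T=d['T'];o,v=ray('wrist',[uv],T);v=v[0]/np.linalg.norm(v[0]);P=np.eye(3)-np.outer(v,v);A.append(P);B.append(P@o);print(plane('wrist',[uv],T,.126))
print('knob tri',np.linalg.solve(sum(A),sum(B)))
d=np.load('w3.npz');a,T=d['a'],d['T']
c=lambda x,y:(((x*.4)+100)/.64,(y*.4)/.64)
q,r,P=fitrect('wrist',a,T,[c(234,103),c(535,109),c(522,353),c(245,350)],.15,.12);print('slide',q[:2],np.degrees(q[2]),r*1e3)
qb=np.array([.5027,.1538]);al=np.radians(9.13);R=np.array([[np.cos(al),-np.sin(al)],[np.sin(al),np.cos(al)]]);print(R.T@(q[:2]-qb))
# top-cam estimate of knob
b=capture('top');Tt=c2w('top');h=cv2.cvtColor(b,cv2.COLOR_BGR2HSV);m=cv2.inRange(h,(5,170,150),(16,255,255))
n,l,st,ce=cv2.connectedComponentsWithStats(m)
for i in range(1,n):
    if st[i,4]>60:print(st[i],ce[i],plane('top',[ce[i]],Tt,.12))
s=sense();print(s['time_s'],s['tcp_pos'])
```

```text
[[0.5161 0.0688 0.126 ]]
[[0.5164 0.0683 0.126 ]]
knob tri [0.5159 0.0688 0.1128]
slide [0.53   0.0319] 9.200127769928937 [[ 0.3941  0.3938]
 [-0.84   -0.8751]
 [-0.8552  0.1815]
 [ 1.3011  0.2998]]
[ 0.0076 -0.1247]
7.8667 [0.5179 0.1226 0.2709]
```

>>> servo_tool:
  deltas:
    - {"tx":53,"ty":10.5,"tz":71,"ax":0,"ay":0,"az":-1.23,"claw":87}
    - {"tx":53,"ty":10.5,"tz":71,"ax":0,"ay":0,"az":-1.23,"claw":87}
    - {"tx":53,"ty":10.5,"tz":71,"ax":0,"ay":0,"az":-1.23,"claw":87}
    - {"tx":53,"ty":10.5,"tz":71,"ax":0,"ay":0,"az":-1.23,"claw":87}
    - {"tx":53,"ty":10.5,"tz":71,"ax":0,"ay":0,"az":-1.23,"claw":87}
    - {"tx":53,"ty":10.5,"tz":71,"ax":0,"ay":0,"az":-1.23,"claw":87}
    - {"tx":53,"ty":10.5,"tz":71,"ax":0,"ay":0,"az":-1.23,"claw":87}
    - {"tx":53,"ty":10.5,"tz":71,"ax":0,"ay":0,"az":-1.23,"claw":87}
    - {"tx":53,"ty":10.5,"tz":71,"ax":0,"ay":0,"az":-1.23,"claw":87}
    - {"tx":53,"ty":10.5,"tz":71,"ax":0,"ay":0,"az":-1.23,"claw":87}
    - {"tx":53,"ty":10.5,"tz":71,"ax":0,"ay":0,"az":-1.23,"claw":87}
    - {"tx":53,"ty":10.5,"tz":71,"ax":0,"ay":0,"az":-1.23,"claw":87}

```text
time_s: 8.87
tcp_pos: [0.5167, 0.068, 0.2004]
ee_rot: [[0.984, -0.176, -0.0], [-0.176, -0.984, 0.0], [-0.0, 0.0, -1.0]]
wrist_force: [0.7, 0.0, 0.0]
gripper_width: 1.001
gripper_force: 0.0
```

>>> servo_tool:
  deltas:
    - {"tx":0,"ty":0,"tz":0,"ax":0,"ay":0,"az":0,"claw":87}
    - {"tx":0,"ty":0,"tz":0,"ax":0,"ay":0,"az":0,"claw":87}
    - {"tx":0,"ty":0,"tz":0,"ax":0,"ay":0,"az":0,"claw":87}

```text
time_s: 9.12
tcp_pos: [0.5168, 0.0688, 0.2005]
ee_rot: [[0.985, -0.173, -0.0], [-0.173, -0.985, 0.0], [-0.0, 0.0, -1.0]]
wrist_force: [0.1, -0.2, 0.2]
gripper_width: 0.997
gripper_force: 0.0
```

>>> servo_tool:
  deltas:
    - {"tx":0,"ty":0,"tz":40,"ax":0,"ay":0,"az":0,"claw":87}
    - {"tx":0,"ty":0,"tz":75,"ax":0,"ay":0,"az":0,"claw":87}
    - {"tx":0,"ty":0,"tz":95,"ax":0,"ay":0,"az":0,"claw":87}
    - {"tx":0,"ty":0,"tz":104,"ax":0,"ay":0,"az":0,"claw":87}
    - {"tx":0,"ty":0,"tz":104,"ax":0,"ay":0,"az":0,"claw":87}
    - {"tx":0,"ty":0,"tz":104,"ax":0,"ay":0,"az":0,"claw":30}
    - {"tx":0,"ty":0,"tz":104,"ax":0,"ay":0,"az":0,"claw":30}
    - {"tx":0,"ty":0,"tz":104,"ax":0,"ay":0,"az":0,"claw":30}
    - {"tx":0,"ty":0,"tz":104,"ax":0,"ay":0,"az":0,"claw":30}
    - {"tx":0,"ty":0,"tz":104,"ax":0,"ay":0,"az":0,"claw":30}
    - {"tx":0,"ty":0,"tz":104,"ax":0,"ay":0,"az":0,"claw":30}
    - {"tx":0,"ty":0,"tz":104,"ax":0,"ay":0,"az":0,"claw":30}

```text
time_s: 10.12
tcp_pos: [0.5169, 0.069, 0.0969]
ee_rot: [[0.985, -0.172, 0.001], [-0.172, -0.985, 0.0], [0.001, -0.0, -1.0]]
wrist_force: [-0.6, 0.3, 0.1]
gripper_width: 0.559
gripper_force: 0.0
```

>>> servo_tool:
  deltas:
    - {"tx":0,"ty":0,"tz":0,"ax":0,"ay":0,"az":0,"claw":30}
    - {"tx":0,"ty":0,"tz":0,"ax":0,"ay":0,"az":0,"claw":30}
    - {"tx":0,"ty":0,"tz":0,"ax":0,"ay":0,"az":0,"claw":30}
    - {"tx":0,"ty":0,"tz":0,"ax":0,"ay":0,"az":0,"claw":30}
    - {"tx":0,"ty":0,"tz":0,"ax":0,"ay":0,"az":0,"claw":30}

```text
time_s: 10.53
tcp_pos: [0.5169, 0.0691, 0.0966]
ee_rot: [[0.985, -0.172, 0.0], [-0.172, -0.985, 0.0], [0.0, -0.0, -1.0]]
wrist_force: [-0.2, 0.7, 0.7]
gripper_width: 0.449
gripper_force: 30.0
```

>>> servo_tool:
  deltas:
    - {"tx":0,"ty":0,"tz":-0.25,"ax":0,"ay":0,"az":-0.1,"claw":30}
    - {"tx":0,"ty":0,"tz":-0.5,"ax":0,"ay":0,"az":-0.2,"claw":30}
    - {"tx":0,"ty":0,"tz":-0.7,"ax":0,"ay":0,"az":-0.3,"claw":30}
    - {"tx":0,"ty":0,"tz":-0.9,"ax":0,"ay":0,"az":-0.4,"claw":30}
    - {"tx":0,"ty":0,"tz":-1.1,"ax":0,"ay":0,"az":-0.5,"claw":30}
    - {"tx":0,"ty":0,"tz":-1.35,"ax":0,"ay":0,"az":-0.6,"claw":30}
    - {"tx":0,"ty":0,"tz":-1.55,"ax":0,"ay":0,"az":-0.7,"claw":30}
    - {"tx":0,"ty":0,"tz":-1.8,"ax":0,"ay":0,"az":-0.8,"claw":30}
    - {"tx":0,"ty":0,"tz":-2.0,"ax":0,"ay":0,"az":-0.9,"claw":30}
    - {"tx":0,"ty":0,"tz":-2.25,"ax":0,"ay":0,"az":-1.0,"claw":30}
    - {"tx":0,"ty":0,"tz":-2.45,"ax":0,"ay":0,"az":-1.1,"claw":30}
    - {"tx":0,"ty":0,"tz":-2.7,"ax":0,"ay":0,"az":-1.2,"claw":30}

```text
time_s: 11.53
tcp_pos: [0.5167, 0.0687, 0.0993]
ee_rot: [[0.513, 0.858, -0.0], [0.858, -0.513, -0.001], [-0.001, 0.0, -1.0]]
wrist_force: [0.3, -0.7, 0.5]
gripper_width: 0.446
gripper_force: 30.0
```

>>> servo_tool:
  deltas:
    - {"tx":0,"ty":0,"tz":-0.25,"ax":0,"ay":0,"az":-0.1,"claw":30}
    - {"tx":0,"ty":0,"tz":-0.5,"ax":0,"ay":0,"az":-0.2,"claw":30}
    - {"tx":0,"ty":0,"tz":-0.7,"ax":0,"ay":0,"az":-0.3,"claw":30}
    - {"tx":0,"ty":0,"tz":-0.8,"ax":0,"ay":0,"az":-0.4,"claw":30}
    - {"tx":0,"ty":0,"tz":-0.8,"ax":0,"ay":0,"az":-0.5,"claw":30}
    - {"tx":0,"ty":0,"tz":-0.8,"ax":0,"ay":0,"az":-0.55,"claw":30}
    - {"tx":0,"ty":0,"tz":-0.8,"ax":0,"ay":0,"az":-0.55,"claw":30}
    - {"tx":0,"ty":0,"tz":-0.8,"ax":0,"ay":0,"az":-0.55,"claw":30}

```text
time_s: 12.2
tcp_pos: [0.5165, 0.0687, 0.0997]
ee_rot: [[-0.005, 1.0, -0.001], [1.0, 0.005, -0.0], [-0.0, -0.001, -1.0]]
wrist_force: [1.8, -0.1, -1.9]
gripper_width: 0.448
gripper_force: 30.0
```

Run:
```python
from h import *
s=sense();R=s['ee_rot'];print(s['time_s'],s['tcp_pos'],s['joints'][[0,5]],np.degrees(np.arctan2(R[1,0],R[0,0])),s['wrist_force'],s['moment'])
```

```text
12.2 [0.5165457  0.06873981 0.09971598] [ 25.43998866 154.83100039] 90.27372695542414 [ 1.80093508 -0.09789164 -1.94111413] [-0.35885897 -0.14994417 -0.01582339]
```

>>> servo_tool:
  deltas:
    - {"tx":0,"ty":0,"tz":0,"ax":0,"ay":0,"az":0,"claw":65}
    - {"tx":0,"ty":0,"tz":0,"ax":0,"ay":0,"az":0,"claw":65}
    - {"tx":0,"ty":0,"tz":0,"ax":0,"ay":0,"az":0,"claw":65}
    - {"tx":0,"ty":0,"tz":0,"ax":0,"ay":0,"az":0,"claw":65}
    - {"tx":0,"ty":0,"tz":0,"ax":0,"ay":0,"az":0,"claw":65}
    - {"tx":0,"ty":0,"tz":0,"ax":0,"ay":0,"az":0,"claw":65}

```text
time_s: 12.7
tcp_pos: [0.5168, 0.069, 0.1001]
ee_rot: [[-0.006, 1.0, 0.0], [1.0, 0.006, 0.0], [0.0, 0.0, -1.0]]
wrist_force: [0.7, -0.4, 0.6]
gripper_width: 0.726
gripper_force: 0.0
```

Run:
```python
from h import *
s=sense();print(s['time_s'],s['tcp_pos'],s['gripper_width'],s['wrist_force'])
a=capture('scene');T=c2w('scene')
b=[.5165,.0685]
print(proj('scene',[[*b,.13],[*b,.123],[*b,.092]],T))
c=a[150:260,225:345];cv2.imwrite('pics/s4.png',cv2.resize(c,None,fx=5,fy=5,interpolation=cv2.INTER_CUBIC))
```

```text
12.7 [0.51681585 0.06901502 0.10014308] 0.7257962530335965 [ 0.74328431 -0.41271715  0.5614908 ]
[[281.53937309 190.45096474]
 [281.50966763 192.38535887]
 [281.37936367 200.77866997]]
```

View pics/s4.png

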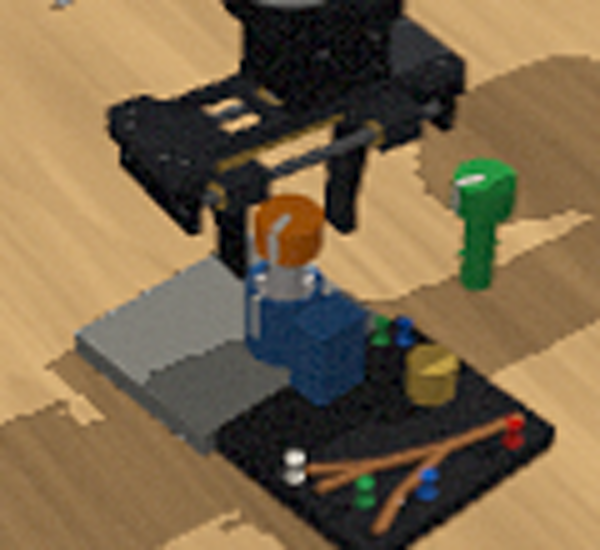

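The scene crop shows the knob at crop (290,215), free between the open fingers, with the lug end in the boss. I'll check the drop numerically against the first scene picture.

Run:
```python
from h import *
b=capture('scene');a=cv2.resize(cv2.imread('pics/a.png'),(512,384),interpolation=cv2.INTER_AREA)
def seg(a):
    h=cv2.cvtColor(a,cv2.COLOR_BGR2HSV);m=cv2.inRange(h,(5,150,90),(18,255,255));m[:180]=0;m[210:]=0;m[:,:265]=0;m[:,300:]=0
    ys,xs=np.where(m>0);return len(xs),xs.mean(),ys.mean(),ys.min(),ys.max()
print(seg(a),seg(b))
ga,gb=[cv2.cvtColor(x,cv2.COLOR_BGR2HSV)[...,1].astype(np.float32) for x in(a,b)]
t=ga[188:206,273:292];r=cv2.matchTemplate(gb[180:216,265:300],t,cv2.TM_CCOEFF_NORMED);_,v,_,l=cv2.minMaxLoc(r);x,y=l
p=r[y-1:y+2,x];print(v,l,'dy',y-8+(p[0]-p[2])/(2*(p[0]-2*p[1]+p[2])))
```

```text
(170, np.float64(281.7529411764706), np.float64(194.6764705882353), np.int64(187), np.int64(201)) (145, np.float64(282.8551724137931), np.float64(195.01379310344828), np.int64(189), np.int64(202))
0.7031835913658142 (9, 9) dy 0.8908368
```

The knob sits about 1 to 2 px lower than at the start. A screw still held up would sit higher, so it has dropped. I'll lower, regrip and turn clockwise.

>>> servo_tool:
  deltas:
    - {"tx":0,"ty":0,"tz":4,"ax":0,"ay":0,"az":0,"claw":65}
    - {"tx":0,"ty":0,"tz":7.4,"ax":0,"ay":0,"az":0,"claw":65}
    - {"tx":0,"ty":0,"tz":7.4,"ax":0,"ay":0,"az":0,"claw":65}
    - {"tx":0,"ty":0,"tz":7.4,"ax":0,"ay":0,"az":0,"claw":30}
    - {"tx":0,"ty":0,"tz":7.4,"ax":0,"ay":0,"az":0,"claw":30}
    - {"tx":0,"ty":0,"tz":7.4,"ax":0,"ay":0,"az":0,"claw":30}
    - {"tx":0,"ty":0,"tz":7.4,"ax":0,"ay":0,"az":0,"claw":30}
    - {"tx":0,"ty":0,"tz":7.4,"ax":0,"ay":0,"az":0,"claw":30}
    - {"tx":0,"ty":0,"tz":7.4,"ax":0,"ay":0,"az":0,"claw":30}
    - {"tx":0,"ty":0,"tz":7.4,"ax":0,"ay":0,"az":0,"claw":30}
    - {"tx":0,"ty":0,"tz":7.4,"ax":0,"ay":0,"az":0,"claw":30}
    - {"tx":0,"ty":0,"tz":7.4,"ax":0,"ay":0,"az":0,"claw":30}

```text
time_s: 13.8
tcp_pos: [0.5167, 0.0689, 0.0927]
ee_rot: [[-0.006, 1.0, -0.0], [1.0, 0.006, -0.0], [-0.0, -0.0, -1.0]]
wrist_force: [-0.5, 0.9, 0.8]
gripper_width: 0.448
gripper_force: 30.0
```

>>> servo_tool:
  deltas:
    - {"tx":0,"ty":0,"tz":0.27,"ax":0,"ay":0,"az":0.12,"claw":30}
    - {"tx":0,"ty":0,"tz":0.53,"ax":0,"ay":0,"az":0.24,"claw":30}
    - {"tx":0,"ty":0,"tz":0.8,"ax":0,"ay":0,"az":0.36,"claw":30}
    - {"tx":0,"ty":0,"tz":1.07,"ax":0,"ay":0,"az":0.48,"claw":30}
    - {"tx":0,"ty":0,"tz":1.34,"ax":0,"ay":0,"az":0.6,"claw":30}
    - {"tx":0,"ty":0,"tz":1.6,"ax":0,"ay":0,"az":0.72,"claw":30}

```text
time_s: 14.3
tcp_pos: [0.517, 0.0691, 0.0911]
ee_rot: [[0.659, 0.752, 0.001], [0.752, -0.659, 0.0], [0.001, 0.0, -1.0]]
wrist_force: [0.1, -0.4, -0.7]
gripper_width: 0.445
gripper_force: 30.0
```

>>> servo_tool:
  deltas:
    - {"tx":0,"ty":0,"tz":0.27,"ax":0,"ay":0,"az":0.12,"claw":30}
    - {"tx":0,"ty":0,"tz":0.53,"ax":0,"ay":0,"az":0.24,"claw":30}
    - {"tx":0,"ty":0,"tz":0.8,"ax":0,"ay":0,"az":0.36,"claw":30}
    - {"tx":0,"ty":0,"tz":1.07,"ax":0,"ay":0,"az":0.48,"claw":30}
    - {"tx":0,"ty":0,"tz":1.34,"ax":0,"ay":0,"az":0.6,"claw":30}
    - {"tx":0,"ty":0,"tz":1.6,"ax":0,"ay":0,"az":0.72,"claw":30}
    - {"tx":0,"ty":0,"tz":1.87,"ax":0,"ay":0,"az":0.84,"claw":30}
    - {"tx":0,"ty":0,"tz":2.14,"ax":0,"ay":0,"az":0.96,"claw":30}
    - {"tx":0,"ty":0,"tz":2.41,"ax":0,"ay":0,"az":1.08,"claw":30}
    - {"tx":0,"ty":0,"tz":2.67,"ax":0,"ay":0,"az":1.2,"claw":30}
    - {"tx":0,"ty":0,"tz":2.94,"ax":0,"ay":0,"az":1.32,"claw":30}
    - {"tx":0,"ty":0,"tz":3.21,"ax":0,"ay":0,"az":1.44,"claw":30}

```text
time_s: 15.3
tcp_pos: [0.5166, 0.0686, 0.0879]
ee_rot: [[0.832, -0.555, -0.001], [-0.555, -0.832, -0.001], [-0.0, 0.001, -1.0]]
wrist_force: [-0.5, -1.4, 1.7]
gripper_width: 0.451
gripper_force: 30.0
```

>>> servo_tool:
  deltas:
    - {"tx":0,"ty":0,"tz":0.27,"ax":0,"ay":0,"az":0.12,"claw":30}
    - {"tx":0,"ty":0,"tz":0.53,"ax":0,"ay":0,"az":0.24,"claw":30}
    - {"tx":0,"ty":0,"tz":0.8,"ax":0,"ay":0,"az":0.36,"claw":30}
    - {"tx":0,"ty":0,"tz":1.07,"ax":0,"ay":0,"az":0.48,"claw":30}
    - {"tx":0,"ty":0,"tz":1.34,"ax":0,"ay":0,"az":0.6,"claw":30}
    - {"tx":0,"ty":0,"tz":1.6,"ax":0,"ay":0,"az":0.72,"claw":30}
    - {"tx":0,"ty":0,"tz":1.87,"ax":0,"ay":0,"az":0.84,"claw":30}
    - {"tx":0,"ty":0,"tz":2.14,"ax":0,"ay":0,"az":0.96,"claw":30}
    - {"tx":0,"ty":0,"tz":2.38,"ax":0,"ay":0,"az":1.07,"claw":30}
    - {"tx":0,"ty":0,"tz":2.38,"ax":0,"ay":0,"az":1.07,"claw":30}
    - {"tx":0,"ty":0,"tz":2.38,"ax":0,"ay":0,"az":1.07,"claw":30}

```text
time_s: 16.22
tcp_pos: [0.517, 0.069, 0.0856]
ee_rot: [[-0.079, -0.997, 0.001], [-0.997, 0.079, -0.0], [-0.0, -0.001, -1.0]]
wrist_force: [-0.1, -0.8, 0.4]
gripper_width: 0.446
gripper_force: 30.0
```

Run:
```python
from h import *
s=sense();R=s['ee_rot'];print(s['time_s'],s['tcp_pos'],s['joints'][[0,5]],np.degrees(np.arctan2(R[1,0],R[0,0])),s['wrist_force'],s['moment'])
```

```text
16.2167 [0.51704984 0.06895027 0.0855749 ] [ 25.4448086  -29.98569038] -94.52521309431553 [-0.11707241 -0.8057667   0.37227193] [-0.29011187 -0.08016941 -0.05532505]
```

>>> servo_tool:
  deltas:
    - {"tx":0,"ty":0,"tz":0,"ax":0,"ay":0,"az":0,"claw":70}
    - {"tx":0,"ty":0,"tz":0,"ax":0,"ay":0,"az":0,"claw":70}
    - {"tx":0,"ty":0,"tz":0,"ax":0,"ay":0,"az":0,"claw":70}
    - {"tx":0,"ty":0,"tz":0,"ax":0,"ay":0,"az":0,"claw":70}
    - {"tx":0,"ty":0,"tz":0,"ax":0,"ay":0,"az":0,"claw":70}
    - {"tx":0,"ty":0,"tz":0,"ax":0,"ay":0,"az":0,"claw":70}
    - {"tx":0,"ty":0,"tz":0,"ax":0,"ay":0,"az":-0.12,"claw":70}
    - {"tx":0,"ty":0,"tz":0,"ax":0,"ay":0,"az":-0.24,"claw":70}
    - {"tx":0,"ty":0,"tz":0,"ax":0,"ay":0,"az":-0.36,"claw":70}
    - {"tx":0,"ty":0,"tz":0,"ax":0,"ay":0,"az":-0.48,"claw":70}
    - {"tx":0,"ty":0,"tz":0,"ax":0,"ay":0,"az":-0.6,"claw":70}
    - {"tx":0,"ty":0,"tz":0,"ax":0,"ay":0,"az":-0.72,"claw":70}

```text
time_s: 17.22
tcp_pos: [0.5167, 0.069, 0.0854]
ee_rot: [[0.601, -0.8, -0.0], [-0.8, -0.601, -0.0], [-0.0, 0.0, -1.0]]
wrist_force: [0.4, -0.3, -0.3]
gripper_width: 0.806
gripper_force: 0.0
```

>>> servo_tool:
  deltas:
    - {"tx":0,"ty":0,"tz":0,"ax":0,"ay":0,"az":-0.12,"claw":70}
    - {"tx":0,"ty":0,"tz":0,"ax":0,"ay":0,"az":-0.24,"claw":70}
    - {"tx":0,"ty":0,"tz":0,"ax":0,"ay":0,"az":-0.36,"claw":70}
    - {"tx":0,"ty":0,"tz":0,"ax":0,"ay":0,"az":-0.48,"claw":70}
    - {"tx":0,"ty":0,"tz":0,"ax":0,"ay":0,"az":-0.6,"claw":70}
    - {"tx":0,"ty":0,"tz":0,"ax":0,"ay":0,"az":-0.72,"claw":70}
    - {"tx":0,"ty":0,"tz":0,"ax":0,"ay":0,"az":-0.84,"claw":70}
    - {"tx":0,"ty":0,"tz":0,"ax":0,"ay":0,"az":-0.96,"claw":70}
    - {"tx":0,"ty":0,"tz":0,"ax":0,"ay":0,"az":-1.08,"claw":70}
    - {"tx":0,"ty":0,"tz":0,"ax":0,"ay":0,"az":-1.2,"claw":70}
    - {"tx":0,"ty":0,"tz":0,"ax":0,"ay":0,"az":-1.32,"claw":70}
    - {"tx":0,"ty":0,"tz":0,"ax":0,"ay":0,"az":-1.44,"claw":70}

```text
time_s: 18.22
tcp_pos: [0.5168, 0.069, 0.0855]
ee_rot: [[0.871, 0.491, -0.0], [0.491, -0.871, 0.0], [-0.0, -0.0, -1.0]]
wrist_force: [0.5, 0.2, 0.7]
gripper_width: 0.804
gripper_force: 0.0
```

>>> servo_tool:
  deltas:
    - {"tx":0,"ty":0,"tz":0,"ax":0,"ay":0,"az":-0.12,"claw":70}
    - {"tx":0,"ty":0,"tz":0,"ax":0,"ay":0,"az":-0.24,"claw":70}
    - {"tx":0,"ty":0,"tz":0,"ax":0,"ay":0,"az":-0.36,"claw":70}
    - {"tx":0,"ty":0,"tz":0,"ax":0,"ay":0,"az":-0.48,"claw":70}
    - {"tx":0,"ty":0,"tz":0,"ax":0,"ay":0,"az":-0.6,"claw":70}
    - {"tx":0,"ty":0,"tz":0,"ax":0,"ay":0,"az":-0.72,"claw":70}
    - {"tx":0,"ty":0,"tz":0,"ax":0,"ay":0,"az":-0.84,"claw":70}
    - {"tx":0,"ty":0,"tz":0,"ax":0,"ay":0,"az":-0.96,"claw":70}
    - {"tx":0,"ty":0,"tz":0,"ax":0,"ay":0,"az":-1.07,"claw":70}
    - {"tx":0,"ty":0,"tz":0,"ax":0,"ay":0,"az":-1.07,"claw":70}
    - {"tx":0,"ty":0,"tz":0,"ax":0,"ay":0,"az":-1.07,"claw":70}

```text
time_s: 19.13
tcp_pos: [0.5168, 0.069, 0.0855]
ee_rot: [[-0.004, 1.0, 0.0], [1.0, 0.004, 0.0], [0.0, 0.0, -1.0]]
wrist_force: [0.2, 0.5, -1.0]
gripper_width: 0.803
gripper_force: 0.0
```

Run:
```python
from h import *
s=sense();R=s['ee_rot'];print(s['time_s'],s['tcp_pos'],s['joints'][[0,5]],np.degrees(np.arctan2(R[1,0],R[0,0])),s['gripper_width'],s['wrist_force'])
a=capture('scene');c=a[165:235,250:320];cv2.imwrite('pics/s5.png',cv2.resize(c,None,fx=8,fy=8,interpolation=cv2.INTER_CUBIC))
print(proj('scene',[[.5165,.0685,z] for z in(.123,.116,.109)],c2w('scene')))
```

```text
19.1333 [0.51676868 0.06899315 0.08545221] [ 25.4533538  154.75683742] 90.20990904107596 0.8033157523090713 [ 0.20832584  0.46107045 -0.98429471]
[[281.50966763 192.38535887]
 [281.4800653  194.30518672]
 [281.45056679 196.21058002]]
```

View pics/s5.png

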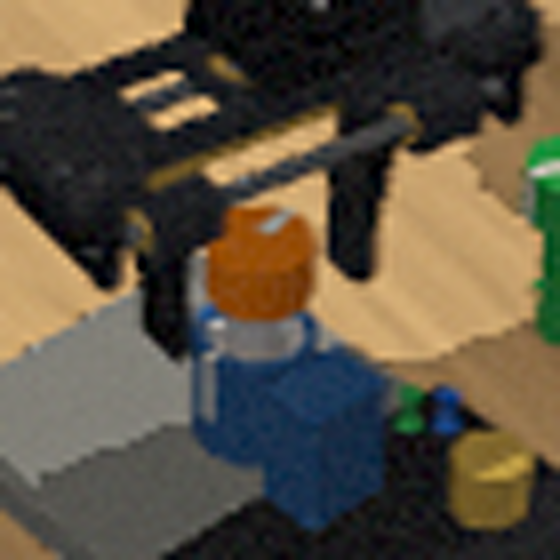

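The crop shows the knob at (262,255), lower than before, with its mark now pointing to the far side at (275,222). Half a turn is done with no slip. I'll regrip for the second half.

>>> servo_tool:
  deltas:
    - {"tx":0,"ty":0,"tz":-0.5,"ax":0,"ay":0,"az":0,"claw":30}
    - {"tx":0,"ty":0,"tz":-0.5,"ax":0,"ay":0,"az":0,"claw":30}
    - {"tx":0,"ty":0,"tz":-0.5,"ax":0,"ay":0,"az":0,"claw":30}
    - {"tx":0,"ty":0,"tz":-0.5,"ax":0,"ay":0,"az":0,"claw":30}
    - {"tx":0,"ty":0,"tz":-0.5,"ax":0,"ay":0,"az":0,"claw":30}
    - {"tx":0,"ty":0,"tz":-0.5,"ax":0,"ay":0,"az":0,"claw":30}
    - {"tx":0,"ty":0,"tz":-0.5,"ax":0,"ay":0,"az":0,"claw":30}
    - {"tx":0,"ty":0,"tz":-0.5,"ax":0,"ay":0,"az":0,"claw":30}
    - {"tx":0,"ty":0,"tz":-0.5,"ax":0,"ay":0,"az":0,"claw":30}
    - {"tx":0,"ty":0,"tz":-0.5,"ax":0,"ay":0,"az":0,"claw":30}
    - {"tx":0,"ty":0,"tz":-0.5,"ax":0,"ay":0,"az":0,"claw":30}

```text
time_s: 20.1
tcp_pos: [0.5168, 0.069, 0.086]
ee_rot: [[-0.006, 1.0, 0.0], [1.0, 0.006, -0.0], [-0.0, 0.0, -1.0]]
wrist_force: [-0.2, -0.4, 0.2]
gripper_width: 0.452
gripper_force: 30.0
```

>>> servo_tool:
  deltas:
    - {"tx":0,"ty":0,"tz":0.27,"ax":0,"ay":0,"az":0.12,"claw":30}
    - {"tx":0,"ty":0,"tz":0.53,"ax":0,"ay":0,"az":0.24,"claw":30}
    - {"tx":0,"ty":0,"tz":0.8,"ax":0,"ay":0,"az":0.36,"claw":30}
    - {"tx":0,"ty":0,"tz":1.07,"ax":0,"ay":0,"az":0.48,"claw":30}
    - {"tx":0,"ty":0,"tz":1.34,"ax":0,"ay":0,"az":0.6,"claw":30}
    - {"tx":0,"ty":0,"tz":1.6,"ax":0,"ay":0,"az":0.72,"claw":30}
    - {"tx":0,"ty":0,"tz":1.87,"ax":0,"ay":0,"az":0.84,"claw":30}
    - {"tx":0,"ty":0,"tz":2.14,"ax":0,"ay":0,"az":0.96,"claw":30}
    - {"tx":0,"ty":0,"tz":2.41,"ax":0,"ay":0,"az":1.08,"claw":30}
    - {"tx":0,"ty":0,"tz":2.67,"ax":0,"ay":0,"az":1.2,"claw":30}
    - {"tx":0,"ty":0,"tz":2.94,"ax":0,"ay":0,"az":1.32,"claw":30}
    - {"tx":0,"ty":0,"tz":3.21,"ax":0,"ay":0,"az":1.44,"claw":30}

```text
time_s: 21.1
tcp_pos: [0.5167, 0.0687, 0.0829]
ee_rot: [[0.991, 0.131, -0.0], [0.131, -0.991, -0.001], [-0.0, 0.001, -1.0]]
wrist_force: [-0.2, -2.0, 0.5]
gripper_width: 0.447
gripper_force: 30.0
```

Remaining: 3.23 − 1.44 = 1.79 rad.

>>> servo_tool:
  deltas:
    - {"tx":0,"ty":0,"tz":0.27,"ax":0,"ay":0,"az":0.12,"claw":30}
    - {"tx":0,"ty":0,"tz":0.53,"ax":0,"ay":0,"az":0.24,"claw":30}
    - {"tx":0,"ty":0,"tz":0.8,"ax":0,"ay":0,"az":0.36,"claw":30}
    - {"tx":0,"ty":0,"tz":1.07,"ax":0,"ay":0,"az":0.48,"claw":30}
    - {"tx":0,"ty":0,"tz":1.34,"ax":0,"ay":0,"az":0.6,"claw":30}
    - {"tx":0,"ty":0,"tz":1.6,"ax":0,"ay":0,"az":0.72,"claw":30}
    - {"tx":0,"ty":0,"tz":1.87,"ax":0,"ay":0,"az":0.84,"claw":30}
    - {"tx":0,"ty":0,"tz":2.14,"ax":0,"ay":0,"az":0.96,"claw":30}
    - {"tx":0,"ty":0,"tz":2.41,"ax":0,"ay":0,"az":1.08,"claw":30}
    - {"tx":0,"ty":0,"tz":2.67,"ax":0,"ay":0,"az":1.2,"claw":30}
    - {"tx":0,"ty":0,"tz":2.94,"ax":0,"ay":0,"az":1.32,"claw":30}
    - {"tx":0,"ty":0,"tz":3.21,"ax":0,"ay":0,"az":1.44,"claw":30}

```text
time_s: 22.1
tcp_pos: [0.517, 0.0689, 0.0797]
ee_rot: [[0.259, -0.966, 0.0], [-0.966, -0.259, -0.0], [0.0, -0.0, -1.0]]
wrist_force: [-0.7, -0.3, 0.8]
gripper_width: 0.449
gripper_force: 30.0
```

>>> servo_tool:
  deltas:
    - {"tx":0,"ty":0,"tz":0.27,"ax":0,"ay":0,"az":0.12,"claw":30}
    - {"tx":0,"ty":0,"tz":0.53,"ax":0,"ay":0,"az":0.24,"claw":30}
    - {"tx":0,"ty":0,"tz":0.78,"ax":0,"ay":0,"az":0.35,"claw":30}
    - {"tx":0,"ty":0,"tz":0.78,"ax":0,"ay":0,"az":0.35,"claw":30}
    - {"tx":0,"ty":0,"tz":0.78,"ax":0,"ay":0,"az":0.35,"claw":30}
    - {"tx":0,"ty":0,"tz":0.78,"ax":0,"ay":0,"az":0.35,"claw":30}

```text
time_s: 22.6
tcp_pos: [0.5171, 0.0689, 0.0789]
ee_rot: [[-0.08, -0.997, 0.001], [-0.997, 0.08, -0.0], [-0.0, -0.001, -1.0]]
wrist_force: [0.8, -1.6, 0.6]
gripper_width: 0.452
gripper_force: 30.0
```

Run:
```python
from h import *
s=sense();R=s['ee_rot'];print(s['time_s'],s['tcp_pos'],np.degrees(np.arctan2(R[1,0],R[0,0])),s['gripper_width'],s['gripper_force'],s['wrist_force'],s['moment'])
a=capture('scene');b=capture('top')
c=a[165:235,250:320];d=b[165:265,170:300]
im=np.zeros((560,800,3),np.uint8);im[:400,:400]=cv2.resize(c,(400,400),interpolation=3);im[:308,400:]=cv2.resize(d,(400,308),interpolation=3)
cv2.imwrite('pics/s6.png',im)
```

```text
22.6 [0.51708666 0.06888604 0.07888295] -94.56542305008357 0.45203988307381815 29.989028815180063 [ 0.84444535 -1.63478123  0.55028841] [-0.43401026 -0.30199049 -0.0454032 ]
```

View pics/s6.png

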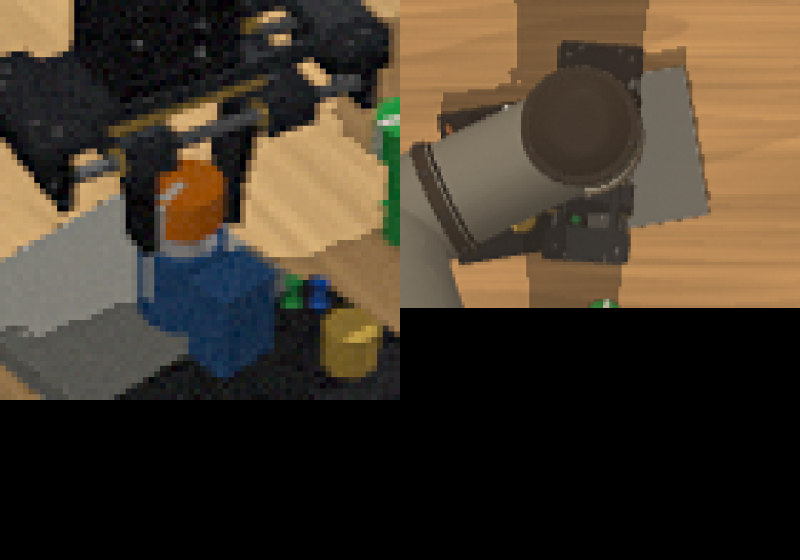

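The picture shows the knob at (190,205), low in the boss and gripped. Its mark at (170,190) is back at the boss mark's side, so the full turn is done, and the grey board is still flush. Handing in.

```bash
python3 -c "
from station import *
print(finish_job())"
```

```text
the job is handed in; nothing more can be done
None
```

I've handed the job in, with no result shown: the grey board is flush against the black one, and the screw was backed off until it dropped, then turned about one full turn (370°) clockwise, with the knob still gripped.

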